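Magnetise a batch of screwdrivers with the guarded switch

ROBOT

A 6-joint arm with a two-finger parallel gripper is mounted at the origin on the work surface. World frame = base frame: x ahead of the robot, y to its left, z up, the work surface at z = 0. Lengths are in m, angles in degrees, forces in N, time in s.
With the tool pointing down it reaches from about 0.35 to 0.875 m from the base axis. Payload 4.2 kg.
Tool frame: the origin (TCP) lies midway between the tips of the shut fingers; the grasp point (between the pads) lies 19 mm behind it; y points along the fingers, z is the direction in which the jaws open and shut, and the axes are right-handed (so a half turn about y gives the same grasp; the last joint's range is limited). The gripper opens to 87 mm and grips with 3 to 60 N. Pads are 19 mm wide; open, the fingers measure 117 mm over their backs; the gripper's body (75 mm by 190 mm) begins 51 mm behind the grasp point.
Start: joints at [90.218, 22.042, 0.453, 0, -68.411, -14.817], TCP at [0.158, 0.605, 0.223] pointing down, gripper open.
Joint ranges: [-179.83, 179.83], [-69.29, 118.12], [-61.27, 80.66], [-181.25, 117.63], [-171.15, -9.14], [-177.46, 177.46]. Speed limits (degrees/s): [159.86, 159.86, 180, 180, 180, 180].

INTERFACE

Orientations are given as [roll, pitch, yaw] about the fixed x, y, z axes, in that order (R = Rz(yaw) Ry(pitch) Rx(roll)).
In Python, from workcell import env gives the robot as it stands. The module is installed in compiled form; this text tells all that it offers. Calls block until the motion is done:
- env.goto(position, orientation): joint-space move of the TCP to a pose.
- env.move_straight(position, rotation=None, rate=0.15, force_limit=None): straight line of the TCP; rotation=None keeps the orientation; rate is the mean speed in m/s. With force_limit (N) it stops when the force on the tool has changed by that much, and returns True; else False.
- env.set_joints(angles): joint-space move.
- env.gripper_to(opening, grasp_force=None): opening from 0.0 (shut) to 1.0 (fully open); grasp_force is the grip in N (None keeps the last); returns when the fingers have stopped.
- env.dwell(seconds).
- env.inverse_kinematics(position, orientation): joint angles nearest the present ones, or None.
- env.read_state(): the state.
- env.grab_frame(name): name is "side" or "top"; returns a dict with "image" (480x640x3 uint8, blue, green, red), "fx", "fy", "cx", "cy" (pixels), "position" and "orientation" of the camera in the world. Camera axes: x right, y up, looking along -z (the intrinsics and any distortion apply to the point x, -y, -z); pixel columns grow to the right and rows downward; lengths in m; the calibration is good to about 2 mm. A picture is of the moment at which its call begins. There is no depth.
A pose or a line that the arm cannot do raises env.Unreachable and nothing moves.
- env.close_job(): hands the job in, once; it reports no verdict.
Trained networks look in a picture, given as the dict that the camera call returned (one of the last four; its "shot" number tells which), for a name from the list of things; names that differ only in an ending like _2 or _b are one class to them, and where a whole thing is asked for, a point or a joint stands for the part that bears it (a point fixed in the world has none). Each returns a list of dicts, best first, with "score" (0 to 1); they miss things now and then, are a little off and sometimes report something else, mostly with a low value. They report only what shows in the picture. A call takes as long as a camera call. They do not tell look-alikes from the thing itself.
- env.search_frame(picture, thing): "xyz" ([x, y, z] in m, in world coordinates, good to about 4 mm: the middle of the surface that is visible of it).
- env.trace(picture, thing): "mask" (480x640 bool, what is visible of it).
The state is a dict: "clock": time; "joint_positions": joint angles; "qvel": joint speeds; "joint_torque": joint torques, N m; "position": TCP position; "tool_rot": TCP orientation; "force": force on the tool from outside, world axes, zero at the start; "wrist_torque": the same for the moment, N m; "opening": opening from 0.0 (shut) to 1.0 (fully open).
Only numpy, scipy, OpenCV 4.12 (cv2) and the standard library are available. Lean on these libraries where they do the work, as an engineer would, in place of code of your own. Each camera call takes 0.05 s, during which the arm holds its last target. There are 200 camera calls.

TASK

Lay every screwdriver that lies loose on the bench (not those packed in the black set tray) lengthwise in the pockets of the grey carrier tray while the carrier stands on the rubber pad, then lift the loaded carrier and seat it fully down in the recess of the magnetiser bed. With the bent rod, reaching over the yellow guard, push the toggle switch fully over to on and then pull it fully back to off; the gripper and arm must not touch the switch or its box. Lay the rod back in both notches of its stand, leg hanging down, set the carrier with its screwdrivers back down in the middle of the pad, square with it, and leave the jar, the can and the roll of tape where they are.

Things in the scene. Friction and masses are not known exactly. Their poses are not given: they have to be found in the camera images.
- driver1: stubby screwdriver lying on the table, 60 g: black square handle 60 x 26 x 26 mm with yellow bands, on its +x end a steel blade 7 mm thick ending 70 mm from the origin; 100 mm long over all. Origin at the handle's middle (13 mm above what it lies on), x along the blade; it may lie on any of the handle's four sides. All four are alike; one of them may be absent (None)
- driver2: another screwdriver, exactly like driver1 (may be absent)
- driver3: another screwdriver, exactly like driver1 (may be absent)
- driver4: another screwdriver, exactly like driver1 (may be absent)
- carrier: grey tray 236 (x) x 150 (y) mm, 350 g, starts on the pad; alike after a half turn. Origin: centre of underside. Floor 6 mm thick. Middle fin to lift by: 60 (x) x 10 (y) mm, top at 70 mm. Pockets 112 (x) x 69 (y) mm, centres x +-59, y +-37. Cross rib at x = 0 and end walls 18 mm high, side walls and rib at y = 0 12 mm. Screwdrivers go along x; handle middle at x +-79 (blade inward) clears the fin
- pad: flat black rubber pad fixed on the table, 280 (x) x 200 (y) x 6 mm, where the carrier starts and must come back to; origin at the centre of its underside, its top 6 mm above it. Pad and bed may change places from start to start
- bed: magnetiser bed, fixed: grey plate 286 (x) x 200 (y) mm with a frame around a recess 248 (x) x 160 (y) mm for the carrier (6 and 5 mm of play a side). Recess floor 12 mm above the table, side rails to 24 mm, end blocks with copper coils to 32 mm. Origin at the centre of the underside; the seated carrier's underside is 12 mm above it, its x along the bed's x either way round
- guard: yellow guard panel on a foot plate, fixed: panel 170 mm wide (y), top 140 mm above the table, at x = -100 mm (robot's side) of the origin; side wings of the same height from x = -102 to -52 at y = +-83 mm. Origin on the table under the pivot of the switch lever; x points away from the robot, square through the panel
- switchbox: grey switch box 90 x 90 mm behind the guard (on its far side), its top 45 mm above the table; it carries the toggle lever. Origin straight under the lever's pivot, 4 mm above the table; same axes as the guard
- toggle (a joint): toggle lever, rad: 0 = off, leaning 0.5 rad towards the guard; 1.0 = on, leaning 0.5 rad away from it. Pivot 45 mm above the table, 55 mm from the ball's centre, lever 10 mm thick; swings in the guard's x-z plane; takes about 2 N at the ball and stays where it is left
- toggle_tip (a point): centre of the black ball (22 mm across) at the end of the toggle lever; 93 mm above the table at either end of its swing, 100 mm in the middle, and 26 mm to either side (guard's -x when off, +x when on)
- stand: dark steel stand of the rod, fixed: foot 200 x 70 mm, two posts at x = -62 and +85 mm with V notches (mouth about 50 mm wide, rims 155 mm above the table) in which the rod's shaft lies, axis 135 mm above the table. Origin on the table under the shaft; x along the shaft towards the bent end
- rod: bent brass rod, 180 g: shaft 10 mm thick from x = -90 to +150 mm, there bent square down (-z) to 110 mm below the axis, with a rubber end 16 mm across, 30 mm long. Black grip 60 (x) x 16 (y) x 24 (z) mm centred on the origin, on the shaft's axis. Starts in the stand, leg down, grip between the posts: fingers close along y
- rod_tip (a point): bottom centre of the rubber end of the rod's leg: 150 mm ahead (x) and 110 mm below (z) the rod's origin
- cap_jar: bystander: small jar, 38 mm across, 55 mm high; origin under its centre
- tape_roll: bystander: roll of tape lying flat, 84 mm across, 22 mm high; origin under its centre
- oil_can: bystander: can 44 mm across, 70 mm high; origin under its centre
Mind the look-alikes: they are no part of the job. Leave any purple look-alike of the driver4 alone.

How it is judged:
By the outcome, as a careful person would: the job done as asked, in the order asked, and still so for the second after the job is handed in, with the robot touching nothing.
Of driver1, driver2, driver3, driver4 only 3 to 4 are there at a start; the rules pass over those that are not, and their reading is None.
At some moment in a run one of driver1, driver2, driver3, driver4 may be knocked a few centimetres aside while the robot is not near it.
It also fails if it takes over 208 s, if anything falls off the work surface, if the arm or the gripper's body presses on something with over 40 N, if the wrist force passes 120 N, or if a joint passes its speed limit or range.

## Working session

There is one attempt and no reset: what is moved stays moved. The work goes in short steps, each a Python script; the robot and the scene stay as the last script left them, time stands still between calls to the robot, and variables do not carry over. Pictures are saved under pics/ and viewed, about 12 in all and at most 16, crops included, and the job is handed in when it is done.

```bash
mkdir -p pics; ls; python3 - <<'E'
from workcell import env
import cv2
for n in ["top","side"]:
    p=env.grab_frame(n); cv2.imwrite(f"pics/a_{n}.png",p["image"])
    print(n,{k:v for k,v in p.items() if k!="image"})
    for t in ["driver1","carrier","pad","bed","guard","switchbox","toggle","toggle_tip","stand","rod","rod_tip","cap_jar","tape_roll","oil_can"]:
        try: print(t,[(round(d["score"],2),[round(float(v),3) for v in d["xyz"]]) for d in env.search_frame(p,t)])
        except Exception as e: print(t,e)
print(env.read_state())
E
```

```text
pics
top {'fx': 560.5611682495103, 'fy': 560.5611682495103, 'cx': 315.81506329227443, 'cy': 236.50940435520724, 'position': array([0.40601062, 0.06244395, 1.28272728]), 'orientation': array([  5.96183962,  -1.09796435, -89.99078718]), 'shot': 1}
driver1 [(0.84, [0.438, 0.119, 0.028]), (0.79, [0.426, 0.013, 0.019]), (0.73, [0.421, -0.089, 0.023]), (0.6, [0.441, 0.216, 0.024]), (0.59, [0.287, -0.345, 0.023])]
carrier [(0.55, [0.599, 0.006, 0.015])]
pad [(0.73, [0.536, -0.008, 0.004])]
bed [(0.95, [0.513, -0.34, 0.014])]
guard [(0.78, [0.604, 0.274, 0.002])]
switchbox [(0.83, [0.63, 0.276, 0.046]), (0.46, [0.451, 0.296, 0.056])]
toggle [(0.66, [0.61, 0.275, 0.097])]
toggle_tip []
stand [(0.68, [0.437, 0.363, 0.005]), (0.38, [0.451, 0.375, 0.137])]
rod [(0.71, [0.45, 0.376, 0.138])]
rod_tip [(0.58, [0.448, 0.376, 0.138]), (0.56, [0.601, 0.007, 0.015]), (0.29, [0.723, -0.277, 0.022])]
cap_jar [(0.5, [0.605, 0.274, -0.001])]
tape_roll [(0.94, [0.724, -0.279, 0.022])]
oil_can [(0.89, [0.332, -0.194, 0.072])]
side {'fx': 614.0318284816093, 'fy': 614.0318284816093, 'cx': 313.9344500320128, 'c
[... 929 characters left out ...]
(0.77, [0.322, -0.219, 0.056])]
{'clock': 1.5, 'joint_positions': array([ 9.02185013e+01,  2.20407100e+01,  4.53254380e-01,  6.61342884e-04,
       -6.84103805e+01, -1.48186417e+01]), 'qvel': array([-0.12581467,  0.03313416, -0.01778942, -0.0980459 ,  0.03285971,
       -0.02958473]), 'joint_torque': array([ 2.96777353e-05, -3.90462685e+01,  1.87624472e+01,  4.22444880e+00,
        1.54845568e-02, -2.18810629e-05]), 'position': array([0.15749792, 0.60481835, 0.22256632]), 'tool_rot': array([-9.00022492e+01,  4.10712689e-05,  1.65400103e+02]), 'force': array([ 0.49659067,  0.43068782, -0.12700539]), 'wrist_torque': array([-0.05143077,  0.00576426,  0.01184048]), 'opening': 0.9975897738905265}
```

View pics/a_top.png

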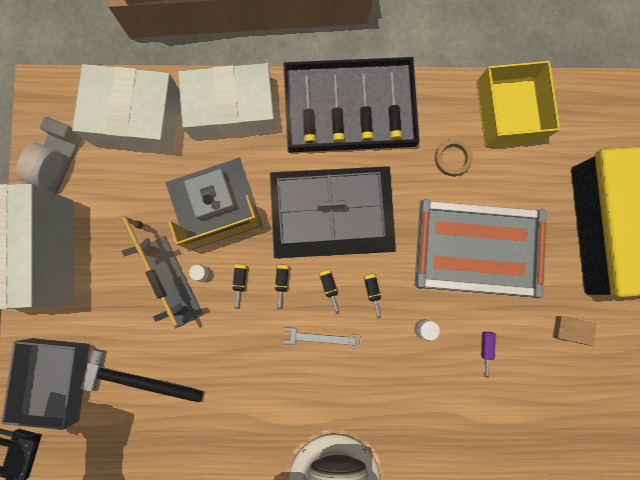

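View pics/a_side.png

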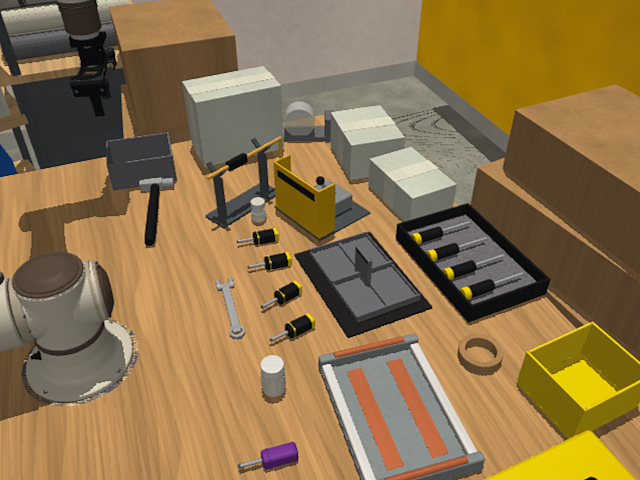

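The top picture shows four loose black/yellow drivers at about (240,285), (282,285), (329,290) and (374,294), and the purple look-alike at (488,350), which I'll leave alone. The carrier is on the pad at (332,210), the bed at (482,248), the guard and switch at (210,205) and the rod and stand at (163,275). Next I'll fit poses using masks and known box models.

```bash
cat > h.py <<'E'
import numpy as np, cv2
from scipy.optimize import minimize
from scipy.spatial.transform import Rotation as R
def cam(p): return R.from_euler('xyz',p["orientation"],degrees=True).as_matrix(), np.array(p["position"])
def proj(p,X):
    M,t=cam(p); c=(np.atleast_2d(X)-t)@M
    return np.c_[p["cx"]+p["fx"]*c[:,0]/-c[:,2], p["cy"]-p["fy"]*c[:,1]/-c[:,2]]
def back(p,uv,z):
    M,t=cam(p); uv=np.atleast_2d(uv)
    d=np.c_[(uv[:,0]-p["cx"])/p["fx"],-(uv[:,1]-p["cy"])/p["fy"],-np.ones(len(uv))]@M.T
    return t+d*((z-t[2])/d[:,2])[:,None]
def box(x0,x1,y0,y1,z0,z1): return np.array([[x,y,z] for x in(x0,x1) for y in(y0,y1) for z in(z0,z1)])/1000
def place(q,X):
    c,s=np.cos(q[2]),np.sin(q[2]); return X@np.array([[c,s,0],[-s,c,0],[0,0,1]])+[q[0],q[1],0]
def render(p,boxes,q,S=4):
    im=np.zeros((480*S,640*S),np.uint8)
    for b in boxes:
        h=cv2.convexHull((proj(p,place(q,b))*S+(S-1)/2).astype(np.float32)); cv2.fillConvexPoly(im,h.round().astype(np.int32),255)
    return cv2.resize(im,(640,480),interpolation=cv2.INTER_AREA)/255.
def fit(views,boxes,q0):
    """views: list of (picture, mask). returns pose x,y,yaw(rad), cost (1-IoU)"""
    def cost(q):
        s=0
        for p,m in views:
            r=render(p,boxes,q); s+=1-np.minimum(r,m).sum()/np.maximum(r,m).sum()
        return s/len(views)
    q0=np.array(q0,float); best=None
    for k in range(2):
        d=[.012,.006][k]
        o=minimize(cost,q0,method='Nelder-Mead',options=dict(initial_simplex=[q0,q0+[d,0,0],q0+[0,d,0],q0+[0,0,10*d]],xatol=1e-4,fatol=1e-5)); q0=o.x
    return o.x,o.fun
DRV=[box(-30,30,-13,13,0,26),box(30,70,-3.5,3.5,9.5,16.5)]
CAR=[box(-118,118,-75,75,6,18),box(-118,-113,-75,75,6,24),box(113,118,-75,75,6,24),box(-30,30,-5,5,6,76)]
PAD=[box(-140,140,-100,100,0,6)]+CAR
BED=[box(-143,143,-100,100,0,12),box(-143,143,-100,-80,0,24),box(-143,143,80,100,0,24),box(-143,-124,-100,100,0,32),box(124,143,-100,100,0,32)]
GRD=[box(-102,-98,-85,85,0,140),box(-102,-52,-85,-81,0,140),box(-102,-52,81,85,0,140)]
ROD=[box(-90,150,-5,5,130,140),box(145,155,-5,5,25,135),box(-30,30,-8,8,123,147),box(142,158,-8,8,25,55)]
E
cat > m1.py <<'E'
from workcell import env
from h import *
import pickle
P={n:env.grab_frame(n) for n in("top","side")}
T={}
for n,p in P.items():
    for t in ["driver1","carrier","pad","bed","guard","switchbox","stand","rod"]:
        T[n,t]=[(d["score"],d["mask"]) for d in env.trace(p,t)]
        print(n,t,[(round(s,2),int(m.sum()),[int(v) for v in np.argwhere(m).mean(0)[::-1]]) for s,m in T[n,t]])
pickle.dump((P,T),open("m1.pkl","wb"))
rows=[]
for n,p in P.items():
    im=p["image"].copy(); 
    for i,t in enumerate(["driver1","carrier","pad","bed","guard","switchbox","stand","rod"]):
        for s,m in T[n,t]:
            if s>.4: cv2.drawContours(im,cv2.findContours(m.astype(np.uint8),0,2)[0],-1,[(0,0,255),(0,255,0),(255,0,0),(255,255,0),(255,0,255),(0,255,255),(255,255,255),(0,128,255)][i],1)
    rows.append(im[40:400,80:600] if n=="top" else im[60:,180:580])
h=[cv2.resize(r,(int(r.shape[1]*400/r.shape[0]),400)) for r in rows]
cv2.imwrite("pics/b.png",cv2.resize(np.hstack(h),(800,int(400*800/np.hstack(h).shape[1]))))
E
python3 m1.py
```

```text
top driver1 [(0.92, 464, [487, 347]), (0.9, 379, [280, 280]), (0.86, 360, [371, 289]), (0.69, 384, [238, 280]), (0.63, 311, [327, 284])]
top carrier [(0.82, 6910, [330, 207]), (0.74, 83, [206, 198])]
top pad [(0.75, 3436, [334, 220]), (0.17, 2659, [168, 280])]
top bed [(0.8, 11191, [480, 248])]
top guard [(0.85, 5904, [211, 205])]
top switchbox [(0.73, 1694, [208, 193])]
top stand [(0.67, 6796, [330, 207]), (0.6, 2537, [169, 279])]
top rod [(0.66, 798, [148, 268])]
side driver1 [(0.79, 885, [274, 456]), (0.72, 557, [296, 326]), (0.72, 391, [261, 236]), (0.63, 427, [274, 261]), (0.6, 478, [285, 293]), (0.55, 2784, [356, 298])]
side carrier [(0.95, 5567, [362, 276])]
side pad [(0.77, 2464, [356, 299])]
side bed [(0.64, 16138, [396, 412])]
side guard [(0.98, 4074, [313, 201])]
side switchbox [(0.95, 444, [337, 195]), (0.25, 2322, [354, 298])]
side stand [(0.65, 2021, [239, 192])]
side rod [(0.68, 603, [246, 156])]
```

View pics/b.png

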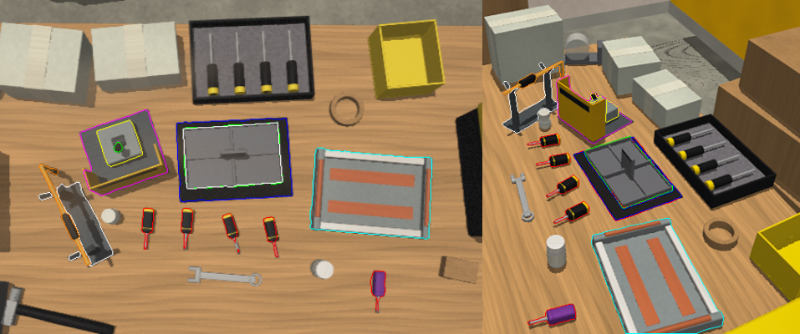

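The masks match the picture: four drivers, carrier, pad, bed, guard, stand and rod. Now I'll fit the poses.

```bash
cat > f1.py <<'E'
from h import *
import pickle
P,T=pickle.load(open("m1.pkl","rb"))
def near(n,t,uv): return min((m for s,m in T[n,t]),key=lambda m:np.hypot(*(np.argwhere(m).mean(0)[::-1]-uv)))
def best(boxes,t,q0,area=0):
    q=np.array(q0); c=place(q,np.array([[0,0,.015]]) if t!="rod" else np.array([[.03,0,.135]]))
    vs=[(P[n],near(n,t,proj(P[n],c)[0]).astype(float)) for n in P]
    out=[]
    for v in (vs,vs[:1],vs[1:]):
        x,f=fit(v,boxes,q); out.append((*np.round(x[:2],4),round(np.degrees(x[2]),1),round(f,3)))
    print(t,*out)
for q in [(.445,.21,-1.5-1.57+0),(.443,.115,3.1),(.43,.013,-2.9),(.425,-.089,-3.0)]:
    best(DRV,"driver1",(q[0],q[1],3.14))
best(CAR,"carrier",(.595,.0,0.05-1.57))
best(BED,"bed",(.51,-.345,-1.63))
best(ROD,"rod",(.45,.376,2.0-1.2))
for n in P:
    hsv=cv2.cvtColor(P[n]["image"],cv2.COLOR_BGR2HSV)
    m=T[n,"guard"][0][1]&(hsv[...,0]>18)&(hsv[...,0]<35)&(hsv[...,1]>120)
    T[n,"gy"]=m.astype(float); print(m.sum())
for v in (["top","side"],["top"],["side"]):
    x,f=fit([(P[n],T[n,"gy"]) for n in v],GRD,(.62,.275,.33)); print("guard",v,x[:2].round(4),np.degrees(x[2]),f)
E
python3 f1.py
```

```text
driver1 (np.float64(0.4444), np.float64(0.2113), np.float64(175.0), np.float64(0.156)) (np.float64(0.4461), np.float64(0.2118), np.float64(175.6), np.float64(0.109)) (np.float64(0.4438), np.float64(0.2135), np.float64(177.0), np.float64(0.186))
driver1 (np.float64(0.4444), np.float64(0.1165), np.float64(176.1), np.float64(0.156)) (np.float64(0.4457), np.float64(0.1168), np.float64(175.8), np.float64(0.113)) (np.float64(0.4419), np.float64(0.1162), np.float64(173.9), np.float64(0.187))
driver1 (np.float64(0.4328), np.float64(0.0118), np.float64(197.9), np.float64(0.198)) (np.float64(0.4331), np.float64(0.0118), np.float64(198.3), np.float64(0.211)) (np.float64(0.4316), np.float64(0.0126), np.float64(198.9), np.float64(0.173))
driver1 (np.float64(0.4242), np.float64(-0.0869), np.float64(193.1), np.float64(0.159)) (np.float64(0.425), np.float64(-0.0872), np.float64(192.7), np.float64(0.145)) (np.float64(0.4217), np.float64(-0.0865), np.float64(192.9), np.float64(0.154))
carrier (np.float64(0.6046), np.float64(0.0062), np.float64(-86.0), np.float64(0.025)) (np.float64(0.6057), np.float64(0.0058), np.float64(-86.2), np.float64(0.021)) (np.float64(0.6034), np.float64(0.0067), np.float64(-86.0), np.float64(0.016))
bed (np.float64(0.5108), np.float64(-0.3361), np.float64(-94.9), np.float64(0.028)) (np.float64(0.5122), np.float64(-0.3349), np.float64(-94.6), np.float64(0.023)) (np.float64(0.5088), np.float64(-0.3375), np.float64(-94.9), np.float64(0.022))
rod (np.float64(0.4262), np.float64(0.3653), np.float64(27.2), np.float64(0.274)) (np.float64(0.4274), np.float64(0.3649), np.float64(27.6), np.float64(0.228)) (np.float64(0.427), np.float64(0.3666), np.float64(27.7), np.float64(0.313))
1006
2751
guard ['top', 'side'] [0.6339 0.2802] 19.218645809853328 0.17475359588648542
guard ['top'] [0.6341 0.2805] 19.43472107915013 0.2289950876894521
guard ['side'] [0.6333 0.2821] 18.65981322703313 0.10407409115836608
```

Both views agree to about 3 mm. Next: a pick-and-place helper that re-looks before each pick. I'll run the first driver with it.

```bash
cat > a.py <<'E'
from workcell import env
from h import *
CARQ=(.6046,.0062,np.radians(-86.05)); BEDQ=(.5106,-.3362,np.radians(-94.8))
GQ=(.634,.2808,np.radians(19.1)); RODQ=(.427,.3655,np.radians(27.4))
KNOWN=[(.445,.212,175.5),(.4445,.1166,175.5),(.4325,.012,198.2),(.4237,-.087,193)]
wrap=lambda a:(a+180)%360-180
def ori(y): return [-90,0,wrap(y)]
def clk(*a): print("t=%.1f"%env.read_state()["clock"],*a,flush=True)
def look(prior):
    """fit the driver nearest to prior; returns (x,y,yaw deg), cost"""
    vs=[]
    for n in("top","side"):
        p=env.grab_frame(n); c=proj(p,[[prior[0],prior[1],.013]])[0]
        L=[d["mask"] for d in env.trace(p,"driver1") if 150<d["mask"].sum()<1200]
        L=[m for m in L if np.hypot(*(np.argwhere(m).mean(0)[::-1]-c))<45]
        if L: vs.append((p,min(L,key=lambda m:np.hypot(*(np.argwhere(m).mean(0)[::-1]-c))).astype(float)))
    if not vs: return None
    x0=back(vs[0][0],np.argwhere(vs[0][1]>0).mean(0)[::-1],.02)[0]
    moved=np.hypot(x0[0]-prior[0]+.007,x0[1]-prior[1])>.012
    r=[fit(vs,DRV,(x0[0]+.007,x0[1],np.radians(prior[2]+dy))) for dy in ((0,45,-45,90,-90,180) if moved else (0,))]
    q,f=min(r,key=lambda t:t[1]); q=(q[0],q[1],np.degrees(q[2])); clk("look",len(vs),"views",np.round(q,4),round(f,3),"moved" if moved else "")
    return q,f
def pick_place(q,sx,sy,car=CARQ,base=.006):
    tgt=place(car,np.array([[sx*.079,sy*.037,0]]))[0]; ty=np.degrees(car[2])+(180 if sx>0 else 0)
    opts=[]
    for fl in(0,180):
        a=env.inverse_kinematics([q[0],q[1],.1],ori(q[2]+fl)); b=env.inverse_kinematics([tgt[0],tgt[1],.15],ori(ty+fl))
        if a is not None and b is not None: opts.append((abs(b[5]-a[5])+.3*abs(a[5]-env.read_state()["joint_positions"][5]),fl))
    fl=min(opts)[1]
    env.gripper_to(.6,20)
    env.goto([q[0],q[1],.12],ori(q[2]+fl)); env.move_straight([q[0],q[1],.003],rate=.12,force_limit=15)
    env.gripper_to(0,30); o=env.read_state()["opening"]; clk("opening mm",round(o*87,1))
    env.move_straight([q[0],q[1],.13],rate=.2)
    if not 22<o*87<31: return False
    env.goto([tgt[0],tgt[1],.13],ori(ty+fl)); z=base+.006+.004
    env.move_straight([tgt[0],tgt[1],z],rate=.12,force_limit=15); clk("placed at",env.read_state()["position"].round(4))
    env.gripper_to(.38); env.move_straight([tgt[0],tgt[1],.16],rate=.2); clk("done"); return True
E
python3 - <<'E'
from a import *
q,f=look(KNOWN[0]); print(pick_place(q,-1,1))
p=env.grab_frame("top"); s=env.grab_frame("side")
cv2.imwrite("pics/c.png",np.hstack([cv2.resize(x["image"],(400,300)) for x in(p,s)]))
E
```

```text
t=2.6 look 2 views [  0.4453   0.2119 175.02  ] 0.141 
t=7.0 opening mm 25.9
t=10.7 placed at [0.6368 0.0878 0.0169]
t=12.4 done
True
```

View pics/c.png

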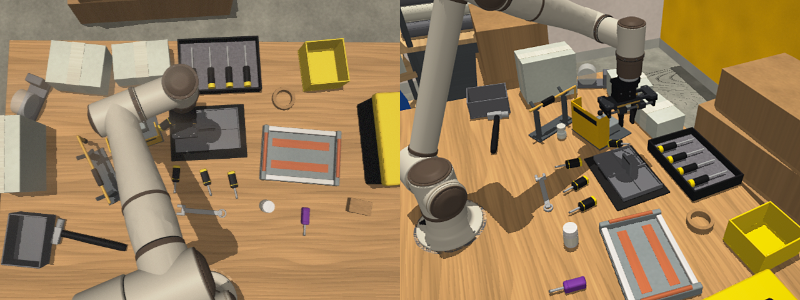

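```bash
cat >> a.py <<'E'
def park():
    s=env.read_state()["position"]
    env.move_straight([s[0],s[1],.30],rate=.3); env.goto([.17,.5,.30],ori(165))
E
python3 - <<'E'
from a import *
for i,(sx,sy) in ((1,(-1,-1)),(2,(1,1)),(3,(1,-1))):
    park(); r=look(KNOWN[i])
    if r is None or r[1]>.25: print("bad look",i); break
    q=r[0]; env.goto([q[0],q[1]-.02,.25],ori(165))
    if not pick_place(q,sx,sy): print("bad pick"); break
park()
p=env.grab_frame("top"); s=env.grab_frame("side")
cv2.imwrite("pics/d.png",np.hstack([cv2.resize(x,(480,360)) for x in(p["image"][120:360,160:480],)]+[cv2.resize(s["image"][180:420,240:480],(320,360))]))
E
```

```text
t=15.9 look 2 views [4.441000e-01 1.169000e-01 1.754808e+02] 0.175 
t=20.7 opening mm 26.0
t=24.2 placed at [0.5627 0.0827 0.0164]
t=25.6 done
t=28.9 look 2 views [4.32500e-01 1.28000e-02 1.98259e+02] 0.208 
t=34.0 opening mm 25.8
t=37.2 placed at [ 0.6475 -0.07    0.0165]
t=38.6 done
t=42.0 look 2 views [ 4.24700e-01 -8.73000e-02  1.92866e+02] 0.194 
t=47.3 opening mm 26.1
t=50.7 placed at [ 0.5736 -0.0751  0.0164]
t=52.0 done
```

View pics/d.png

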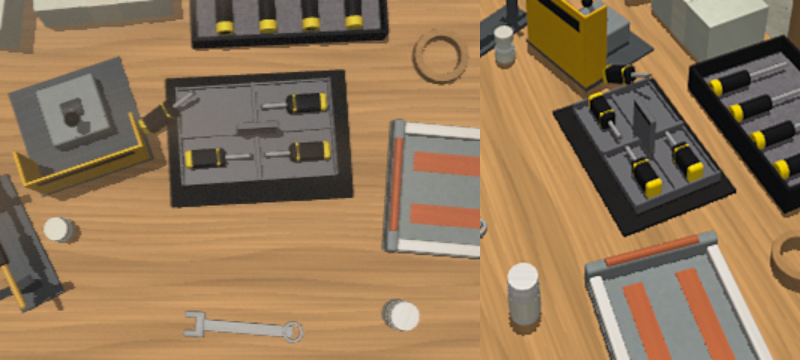

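Three drivers are in place. The one I placed first has been knocked out of its pocket and now lies at crop (160,115), between the pad and the guard. I'll zoom in and measure it.

```bash
python3 - <<'E'
from a import *
p=env.grab_frame("top"); s=env.grab_frame("side")
for pp in (p,s):
    for d in env.trace(pp,"driver1"):
        m=d["mask"]; uv=np.argwhere(m).mean(0)[::-1]; print(round(d["score"],2),m.sum(),uv.round(),back(pp,uv,.02)[0].round(3))
cv2.imwrite("pics/e.png",np.hstack([cv2.resize(p["image"][140:250,180:300],(393,360),interpolation=cv2.INTER_CUBIC),cv2.resize(s["image"][190:300,290:410],(393,360),interpolation=cv2.INTER_CUBIC)]))
for d in env.search_frame(p,"driver1")+env.search_frame(s,"driver1"): print(d["xyz"],d["score"])
q=look((.625,.15,-60))
# guard foot corners guess
E
```

```text
0.96 353 [364. 221.] [ 0.574 -0.072  0.02 ]
0.95 409 [300. 225.] [0.564 0.074 0.02 ]
0.94 377 [488. 346.] [ 0.292 -0.345  0.02 ]
0.81 349 [362. 188.] [ 0.649 -0.068  0.02 ]
0.64 295 [266. 198.] [0.625 0.153 0.02 ]
0.82 336 [332. 255.] [0.564 0.081 0.02 ]
0.76 372 [364. 297.] [ 0.573 -0.068  0.02 ]
0.6 405 [394. 286.] [ 0.648 -0.062  0.02 ]
0.58 856 [274. 456.] [ 0.283 -0.35   0.02 ]
0.54 300 [345. 229.] [0.628 0.158 0.02 ]
[0.6446, -0.0631, 0.0347] 0.85
[0.568, -0.0687, 0.0362] 0.83
[0.5638, 0.0809, 0.039] 0.74
[0.6239, 0.1469, 0.0353] 0.58
[0.2888, -0.3434, 0.0246] 0.58
[0.2878, -0.3564, 0.027] 0.88
[0.5568, 0.0694, 0.0336] 0.81
[0.6414, -0.074, 0.0325] 0.75
[0.6218, 0.1409, 0.0362] 0.71
[0.5278, -0.08, 0.0053] 0.68
[0.5696, -0.0798, 0.0363] 0.58
t=55.8 look 2 views [  0.6256   0.1546 -52.2154] 0.332
```

View pics/e.png

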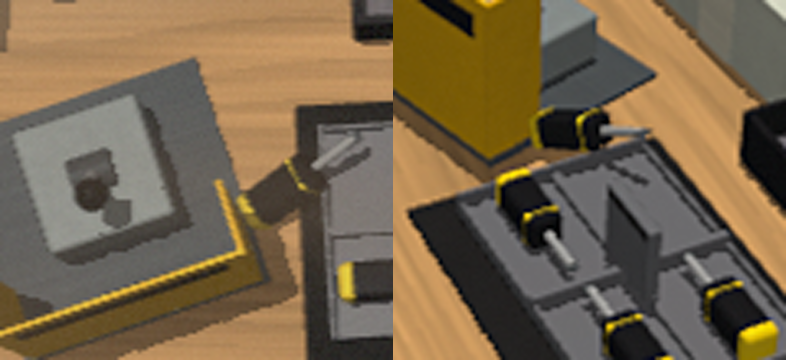

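It lies tilted, with the handle butt at the guard wing and the blade resting on the carrier's end wall. I'll grip the front of the handle high up, lay it on clear bench, then pick it normally.

```bash
python3 - <<'E'
from a import *
d=np.array([.545,-.84]); g=np.array([.6256,.1546])+.012*d; yaw=-57
env.gripper_to(.58,30)
fl=min((0,180),key=lambda f:abs(env.inverse_kinematics([*g,.25],ori(yaw+f))[5]))
env.goto([*g,.25],ori(yaw+fl))
print(env.move_straight([*g,.026],rate=.1,force_limit=8),env.read_state()["position"].round(4))
env.gripper_to(0,30); clk("open",env.read_state()["opening"]*87)
env.move_straight([*g,.25],rate=.15); clk("open",env.read_state()["opening"]*87)
env.goto([.45,.10,.12],ori(-150+fl))
print(env.move_straight([.45,.10,.004],rate=.06,force_limit=4),env.read_state()["position"].round(4))
env.gripper_to(.5); env.move_straight([.45,.10,.15],rate=.2); park()
p=env.grab_frame("top"); s=env.grab_frame("side")
vs=[]
for pp in(p,s): vs.append((pp,max((dd for dd in env.trace(pp,"carrier")),key=lambda z:z["mask"].sum())["mask"].astype(float)))
for v in(vs,vs[:1],vs[1:]):
    x,f=fit(v,CAR,CARQ); print("carrier",x[:2].round(4),np.degrees(x[2]).round(2),round(f,3))
print(look((.45,.10,-150)))
cv2.imwrite("pics/f.png",np.hstack([p["image"][140:320,200:440],s["image"][180:360,220:460]]))
E
```

```text
False [0.6325 0.1447 0.0265]
t=61.4 open 28.13330951077262
t=63.1 open 27.659175617759498
True [0.4497 0.0998 0.0204]
carrier [0.6047 0.0058] -86.28 0.199
carrier [0.6055 0.0058] -86.1 0.168
carrier [0.6031 0.0062] -86.33 0.22
t=70.3 look 2 views [ 4.548000e-01  1.025000e-01 -1.500436e+02] 0.122 
((np.float64(0.4547888917596632), np.float64(0.10246513767613251), np.float64(-150.04364341427828)), np.float64(0.12232947255564819))
```

View pics/f.png

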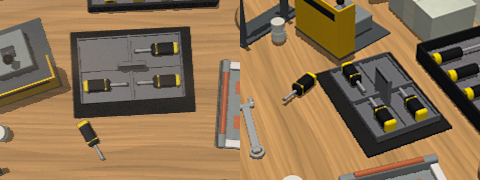

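The driver is now on clear bench and the carrier hasn't moved. Placing it again, then fitting the pad.

```bash
python3 - <<'E'
from a import *
q=(.4548,.1025,-150.0); env.goto([q[0],q[1],.25],ori(165)); print(pick_place(q,-1,1)); park()
p=env.grab_frame("top"); s=env.grab_frame("side"); vs=[]
for pp in(p,s):
    hsv=cv2.cvtColor(pp["image"],cv2.COLOR_BGR2HSV)
    m=render(pp,[box(-160,160,-120,120,0,20),box(-30,30,-5,5,6,76)],CARQ)>.5
    m&=(hsv[...,1]<60)
    m=cv2.morphologyEx(m.astype(np.uint8),cv2.MORPH_OPEN,np.ones((3,3)))
    n,l,st,_=cv2.connectedComponentsWithStats(m); m=(l==1+st[1:,4].argmax()).astype(np.uint8)
    c=cv2.findContours(m,0,2)[0]; m=cv2.drawContours(np.zeros_like(m),c,-1,1,-1); vs.append((pp,m.astype(float)))
for v in(vs,vs[:1],vs[1:]):
    x,f=fit(v,PAD,CARQ); print("pad",x[:2].round(4),np.degrees(x[2]).round(2),round(f,3))
for pp in(p,s):
    for d in env.trace(pp,"driver1"):
        uv=np.argwhere(d["mask"]).mean(0)[::-1]; X=back(pp,uv,.03)[0]; c,sn=np.cos(CARQ[2]),np.sin(CARQ[2]); e=X[:2]-CARQ[:2]
        print(round(d["score"],2),(1000*np.array([c*e[0]+sn*e[1],-sn*e[0]+c*e[1]])).round())
cv2.imwrite("pics/g.png",np.hstack([cv2.resize(p["image"][150:270,250:410],(480,360)),cv2.resize(s["image"][210:350,280:440],(411,360))])[:, :800])
E
```

```text
t=75.1 opening mm 25.6
t=78.2 placed at [0.6365 0.0878 0.0165]
t=79.5 done
True
pad [0.597  0.0024] -87.04 0.076
pad [0.5975 0.0008] -87.03 0.08
pad [0.5973 0.0045] -87.02 0.068
0.91 [71. 37.]
0.77 [-71. -36.]
0.69 [ 72. -37.]
0.63 [-72.  37.]
0.56 [ 325. -340.]
0.79 [ 78. -41.]
0.67 [-72.  35.]
0.63 [ 340. -346.]
0.61 [78. 32.]
0.57 [-71. -41.]
```

View pics/g.png

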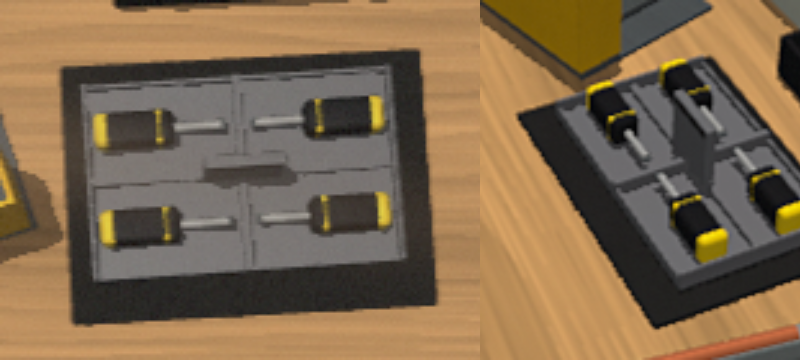

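All four drivers lie lengthwise in their pockets. Next I'll lift the carrier and put it in the bed.

```bash
cat >> a.py <<'E'
GZ=.038
def grab_carrier(q,base):
    y=np.degrees(q[2]); fl=min((0,180),key=lambda f:abs(env.inverse_kinematics([q[0],q[1],.2],ori(y+f))[5]))
    env.gripper_to(.45,60); env.goto([q[0],q[1],.2],ori(y+fl))
    clk("hit" if env.move_straight([q[0],q[1],base+GZ],rate=.12,force_limit=15) else "", env.read_state()["position"].round(4))
    env.gripper_to(0,60); clk("open mm",round(env.read_state()["opening"]*87,1))
    return fl
def carry(q0,q1,base0,base1,fl):
    y=np.degrees(q1[2])+fl
    env.move_straight([q0[0],q0[1],base0+GZ+.1],rate=.12); clk("lifted, F",env.read_state()["force"].round(1))
    env.move_straight([q1[0],q1[1],base1+GZ+.1],ori(y),rate=.15)
    env.move_straight([q1[0],q1[1],base1+GZ+.012],rate=.1)
    h=env.move_straight([q1[0],q1[1],base1+GZ],rate=.03,force_limit=12); clk("down",h,env.read_state()["position"].round(4),env.read_state()["force"].round(1))
E
python3 - <<'E'
from a import *
C=(.6047,.006,np.radians(-86.1))
env.goto([.5,.1,.3],ori(94)); fl=grab_carrier(C,.006); carry(C,BEDQ,.006,.012,fl)
E
```

```text
t=87.4  [0.6053 0.0062 0.0449]
t=88.0 open mm 9.6
t=89.0 lifted, F [-0.1  0.3 -6.3]
t=93.1 down False [ 0.5105 -0.3361  0.0502] [-1.2  2.  -3. ]
```

```bash
python3 - <<'E'
from a import *
env.gripper_to(.45); s=env.read_state()["position"]; env.move_straight([s[0],s[1],.25],rate=.25)
env.goto([.35,.1,.35],ori(120)); park()
p=env.grab_frame("top"); s=env.grab_frame("side"); 
vs=[(pp,max(env.trace(pp,"carrier"),key=lambda z:z["mask"].sum())["mask"]) for pp in(p,s)]
D=[];H=cv2.MORPH_CLOSE
for pp,m in vs: D.append((pp,cv2.morphologyEx(m.astype(np.uint8),H,np.ones((15,15))).astype(float)))
up=lambda B,h:[b+[0,0,h] for b in B]
for n,v in (("both",D),("top",D[:1]),("side",D[1:])): x,f=fit(v,up(CAR,.006),BEDQ); print("carrier",n,x[:2].round(4),np.degrees(x[2]).round(2),round(f,3))
vs=[]
for pp in(p,s):
    v=pp["image"].max(2); m=(render(pp,[box(-155,155,-115,115,0,6)],(.597,.0024,np.radians(-87)))>.5)&(v<75)
    n,l,st,_=cv2.connectedComponentsWithStats(m.astype(np.uint8)); m=(l==1+st[1:,4].argmax()).astype(float); vs.append((pp,m))
for n,v in (("both",vs),("top",vs[:1]),("side",vs[1:])): x,f=fit(v,PAD[:1],(.597,.0024,np.radians(-87))); print("pad",n,x[:2].round(4),np.degrees(x[2]).round(2),round(f,3))
clk()
cv2.imwrite("pics/i.png",np.hstack([cv2.resize(p["image"][190:310,405:565],(480,360)),cv2.resize(s["image"][325:480,310:490],(320,276),)[:276] if 0 else cv2.resize(s["image"][320:480,310:490],(320,360))]))
E
```

```text
carrier both [ 0.5098 -0.3363] -94.98 0.035
carrier top [ 0.5119 -0.3364] -94.77 0.02
carrier side [ 0.5088 -0.3354] -94.88 0.03
pad both [0.5967 0.0013] -87.03 0.033
pad top [ 5.975e-01 -2.000e-04] -86.9 0.028
pad side [5.965e-01 2.000e-04] -86.89 0.036
t=98.8
```

View pics/i.png

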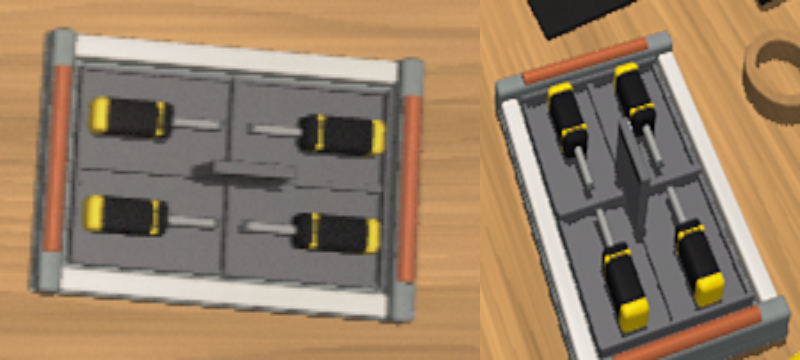

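The carrier is seated in the bed recess; the fit is within 1 mm of the bed pose. Next: pick up the rod and check where its tip is.

```bash
cat >> a.py <<'E'
def gp(x,z,y=0.):
    """TCP so that the rod tip is at guard-frame x,y and height z"""
    X=place(GQ,np.array([[x-.150,y,0]]))[0]; return [X[0],X[1],z+.110-.019]
GY=np.degrees(GQ[2])
E
python3 - <<'E'
from a import *
y=np.degrees(RODQ[2])
fl=min((0,180),key=lambda f:abs(env.inverse_kinematics([.5,.25,.25],ori(GY+f))[5])); print("fl",fl)
env.gripper_to(.5,60); env.goto([RODQ[0],RODQ[1],.30],ori(y+fl))
print(env.move_straight([RODQ[0],RODQ[1],.116],rate=.12,force_limit=12),env.read_state()["position"].round(4))
env.gripper_to(0,60); clk("open mm",round(env.read_state()["opening"]*87,1))
env.move_straight([RODQ[0],RODQ[1],.285],rate=.12); clk(env.read_state()["force"].round(2))
env.move_straight(gp(-.062,.19),ori(GY+fl),rate=.15); clk()
p=env.grab_frame("top"); s=env.grab_frame("side")
for pp in(p,s):
    for t in("rod_tip","toggle_tip"): print(t,[(round(d["score"],2),np.round(d["xyz"],3)) for d in env.search_frame(pp,t)][:2])
tip=place(GQ,np.array([[-.062,0,.19]])); print("expected",tip,proj(p,tip),proj(s,tip))
a=p["image"].copy(); b=s["image"].copy()
for im,pp in((a,p),(b,s)): cv2.circle(im,tuple(int(v) for v in proj(pp,tip)[0]),2,(0,0,255),-1)
cv2.imwrite("pics/j.png",np.hstack([cv2.resize(a[130:310,110:310],(400,360)),cv2.resize(b[60:240,220:420],(400,360))]))
E
```

```text
fl 180
False [0.4273 0.3659 0.1167]
t=102.6 open mm 15.5
t=104.2 [-0.38 -0.13 -2.71]
t=105.4
rod_tip [(0.74, array([0.524, 0.242, 0.303]))]
toggle_tip [(0.67, array([0.609, 0.275, 0.103])), (0.19, array([ 0.725, -0.28 ,  0.022]))]
rod_tip [(0.78, array([0.539, 0.245, 0.298]))]
toggle_tip []
expected [[0.57541317 0.26051249 0.19      ]] [[204.28590674 208.27065581]] [[308.13567289 151.08170419]]
```

View pics/j.png

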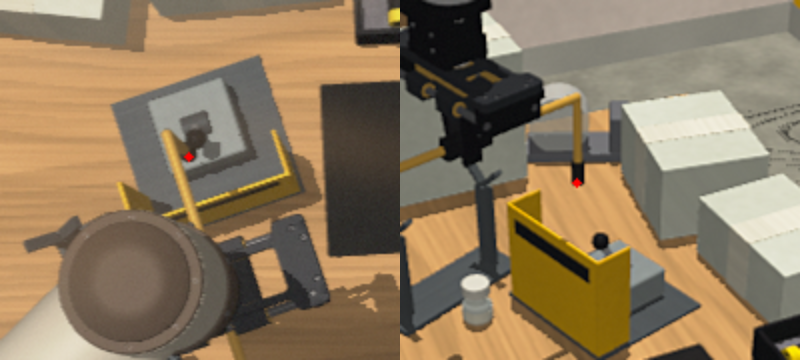

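In the side view the expected tip (red dot) lies on the rubber's bottom at (577,183). Now to push the switch.

```bash
python3 - <<'E'
from a import *
print(env.move_straight(gp(-.062,.080),rate=.1,force_limit=8))
h=env.move_straight(gp(.016,.080),rate=.04,force_limit=10); s=env.read_state()
tx=lambda s:(np.array(s["position"][:2])-GQ[:2])@[np.cos(GQ[2]),np.sin(GQ[2])]+.150
clk("push hit",h,"tip x",round(tx(s),4),s["force"].round(1))
env.move_straight(gp(-.010,.080),rate=.08); 
p=env.grab_frame("side"); print([(round(d["score"],2),np.round(d["xyz"],3)) for d in env.search_frame(p,"toggle_tip")][:2],"on expected",place(GQ,np.array([[.026,0,.093]])))
q=env.grab_frame("top"); print([(round(d["score"],2),np.round(d["xyz"],3)) for d in env.search_frame(q,"toggle_tip")][:2])
b=[]
for im,pp in((q["image"].copy(),q),(p["image"].copy(),p)):
    cv2.circle(im,tuple(int(v) for v in proj(pp,place(GQ,np.array([[.026,0,.093]])))[0]),1,(0,0,255),-1); b.append(im)
cv2.imwrite("pics/k.png",np.hstack([cv2.resize(b[0][150:260,150:270],(393,360)),cv2.resize(b[1][130:240,260:380],(393,360))]))
E
```

```text
False
t=108.4 push hit True tip x 0.0029 [-0.7 -0.7 -1.6]
[(0.67, array([ 0.478, -0.266,  0.045])), (0.48, array([0.65 , 0.287, 0.092]))] on expected [[0.65856867 0.28930767 0.093     ]]
[(0.51, array([0.655, 0.285, 0.096]))]
```

View pics/k.png

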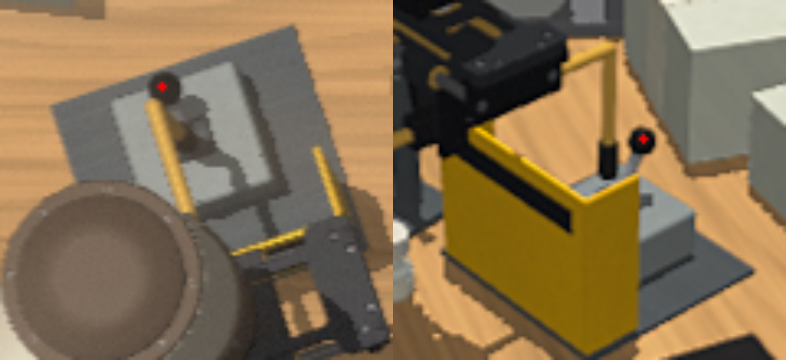

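The ball sits on the expected "on" spot. I'll press once more to be sure, then go over the ball and pull it back to off.

```bash
python3 - <<'E'
from a import *
tx=lambda s:(np.array(s["position"][:2])-GQ[:2])@[np.cos(GQ[2]),np.sin(GQ[2])]+.150
h=env.move_straight(gp(.016,.080),rate=.03,force_limit=16); clk("push2",h,round(tx(env.read_state()),4))
env.move_straight(gp(-.012,.080),rate=.1)
env.move_straight(gp(-.012,.150),rate=.15); env.move_straight(gp(.064,.150),rate=.15)
print(env.move_straight(gp(.064,.080),rate=.1,force_limit=8))
h=env.move_straight(gp(-.016,.080),rate=.04,force_limit=12); clk("pull",h,round(tx(env.read_state()),4))
env.move_straight(gp(.012,.080),rate=.1)
h=env.move_straight(gp(-.016,.080),rate=.03,force_limit=16); clk("pull2",h,round(tx(env.read_state()),4))
env.move_straight(gp(.014,.080),rate=.1)
env.move_straight(gp(.014,.19),rate=.15)
b=[]
for n in("top","side"):
    p=env.grab_frame(n); X=place(GQ,np.array([[-.026,0,.093]])); print([(round(d["score"],2),np.round(d["xyz"],3)) for d in env.search_frame(p,"toggle_tip")][:2],X)
    im=p["image"].copy(); cv2.circle(im,tuple(int(v) for v in proj(p,X)[0]),1,(0,0,255),-1); b.append(im)
cv2.imwrite("pics/l.png",np.hstack([cv2.resize(b[0][150:260,150:270],(393,360)),cv2.resize(b[1][90:240,250:410],(393,360))]))
E
```

```text
t=109.5 push2 True 0.0031
False
t=114.1 pull False -0.0125
t=115.6 pull2 False -0.0121
[(0.59, array([0.609, 0.27 , 0.1  ]))] [[0.60943133 0.27229233 0.093     ]]
[(0.43, array([ 0.552, -0.273,  0.045]))] [[0.60943133 0.27229233 0.093     ]]
```

View pics/l.png

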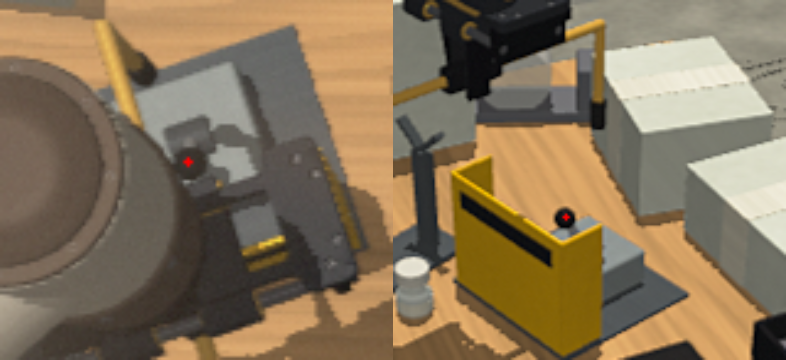

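```bash
python3 - <<'E'
from a import *
i0=cv2.imread("pics/a_side.png"); p=env.grab_frame("side"); i1=p["image"]
for im in(i0,i1):
    g=im[170:200,305:340].max(2); m=g<45; print("ball",m.sum(),np.argwhere(m).mean(0))
    cv2
fl=180
env.move_straight([RODQ[0],RODQ[1],.30],ori(np.degrees(RODQ[2])+fl),rate=.15)
st=env.read_state(); print(st["position"],st["tool_rot"])
vs=[]
for n in("side","top"):
    p=env.grab_frame(n); L=env.trace(p,"rod"); 
    im=p["image"].copy(); dz=st["position"][2]+.019-.135
    for b in ROD: cv2.polylines(im,[cv2.convexHull(proj(p,place((st["position"][0],st["position"][1],RODQ[2]),b+[0,0,dz])).astype(np.float32)).astype(np.int32)],True,(0,0,255),1)
    vs.append(im)
cv2.imwrite("pics/m.png",np.hstack([cv2.resize(vs[0][60:240,160:340],(400,400)),cv2.resize(vs[1][150:350,60:260],(400,400))]))
E
```

```text
ball 105 [17.81904762  9.11428571]
ball 103 [18.06796117  8.81553398]
[0.42721216 0.36493754 0.29984211] [-8.99804607e+01 -2.63472060e-02 -1.52645626e+02]
```

View pics/m.png

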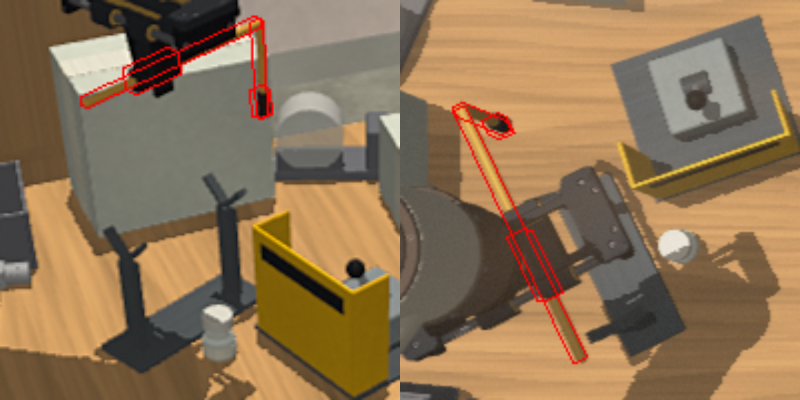

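The ball is back within 0.3 px of its initial position, and the rod still matches the model in the grip. Lowering it into the stand now.

```bash
python3 - <<'E'
from a import *
env.move_straight([.4273,.3657,.135],rate=.12)
print(env.move_straight([.4273,.3657,.1165],rate=.04,force_limit=8),env.read_state()["position"].round(4),env.read_state()["force"].round(1))
env.gripper_to(.45); env.dwell(.3); env.move_straight([.4273,.3657,.32],rate=.25); env.goto([.25,.45,.32],ori(165)); clk()
vs=[]
for n in("side","top"):
    p=env.grab_frame(n); im=p["image"].copy(); m=max(env.trace(p,"rod"),key=lambda d:d["score"])["mask"].astype(float)
    x,f=fit([(p,m)],ROD,RODQ); print(n,x[:2].round(4),np.degrees(x[2]).round(1),round(f,3)); vs.append(im)
cv2.imwrite("pics/n.png",np.hstack([cv2.resize(vs[0][120:240,190:310],(400,400)),cv2.resize(vs[1][200:340,100:240],(400,400))]))
E
```

```text
False [0.4271 0.3659 0.1163] [-0.2  1.2 -1.2]
t=123.7
side [0.4279 0.3675] 27.7 0.387
top [0.4296 0.3663] 26.8 0.204
```

View pics/n.png

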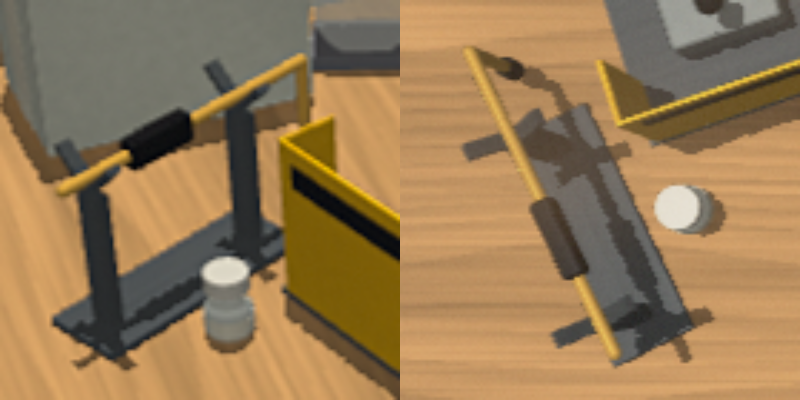

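The rod rests in both notches, leg down. Last move: the carrier goes back to the middle of the pad.

```bash
python3 - <<'E'
from a import *
B=(.5105,-.3361,np.radians(-94.85)); PADQ=(.5970,.0004,np.radians(-86.95))
env.goto([.4,-.1,.32],ori(94)); fl=grab_carrier(B,.012); carry(B,PADQ,.012,.006,fl)
env.gripper_to(.45); s=env.read_state()["position"]; env.move_straight([s[0],s[1],.25],rate=.2); env.goto([.35,.15,.32],ori(120)); park(); clk()
b=[];vs=[]
for n in("top","side"):
    p=env.grab_frame(n); m=max(env.trace(p,"carrier"),key=lambda z:z["mask"].sum())["mask"]
    m=cv2.morphologyEx(m.astype(np.uint8),cv2.MORPH_CLOSE,np.ones((15,15))).astype(float)
    vs.append((p,m)); b.append(p["image"])
for n,v in (("both",vs),("top",vs[:1]),("side",vs[1:])): x,f=fit(v,CAR,PADQ); print("carrier",n,x[:2].round(4),np.degrees(x[2]).round(2),round(f,3))
cv2.imwrite("pics/o.png",np.hstack([cv2.resize(b[0][110:350,110:430],(480,360)),cv2.resize(b[1][180:420,220:433],(320,360))]))
E
```

```text
t=128.7  [ 0.5111 -0.3363  0.0509]
t=129.3 open mm 9.7
t=130.3 lifted, F [ 0.2 -0.5 -5.1]
t=134.4 down False [5.969e-01 4.000e-04 4.410e-02] [-0.4  0.4 -2.9]
t=139.2
carrier both [0.5964 0.0007] -87.25 0.03
carrier top [5.971e-01 3.000e-04] -86.88 0.019
carrier side [5.946e-01 5.000e-04] -87.23 0.027
```

View pics/o.png

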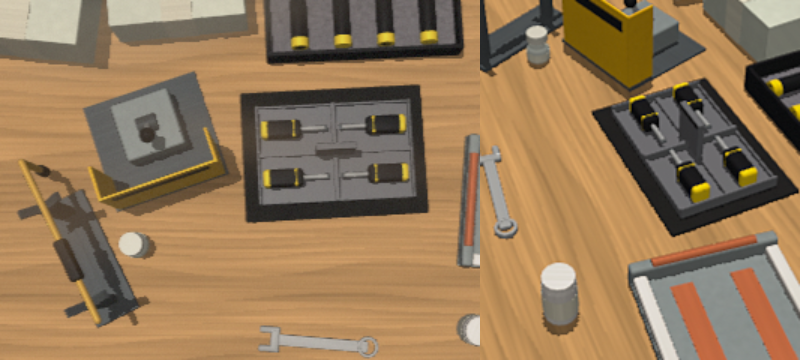

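The carrier is square in the middle of the pad with all four drivers in it, so I'll hand the job in.

```bash
python3 -c "
from workcell import env
env.close_job()"
```

```text
the job is handed in; nothing more can be done
```

The whole sequence was carried out in the order asked and handed in at about 139 s of the 208 s allowed; `close_job` gave no verdict.

- **Screwdrivers:** All four loose drivers lie lengthwise in the pockets, one in each. The first one I placed later turned up outside the carrier, leaning between its end wall and the guard. I don't know whether it was the announced knock or my release. I picked it up again, laid it on clear bench and placed it anew before lifting the carrier. The purple look-alike and the drivers in the black set tray were not touched.
- **Carrier in the bed:** It was fitted within about 1 mm of the bed pose, and the picture showed it down inside the frame.
- **Switch:** In the pictures the ball stood at the computed "on" position and later at the computed "off" position. In the side view it was within 0.3 px of where it started. The push stopped on its force limit about 4 mm before the tip position I had expected at "on". The pull never reached its force limit. So full travel rests on the pictures.
- **Rod:** The last picture shows it in both notches with the leg down. The outline fit there was loose, especially in the side view, but the pose was within 2–3 mm of its start.
- **Carrier on the pad:** It was fitted within about 1 mm and 0.3° of the pad's centre and direction using both cameras. The side camera alone read about 2.5 mm off in x, a bias it also showed on other objects.
- **Bystanders:** I never moved the arm to the jar, can or tape. The jar showed no visible change in the last pictures; I did not measure the can or the tape again.

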